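# Hold the probe plunger at the set level

### The arm

A 6-joint arm with a two-finger parallel gripper is mounted at the origin on a cart in front of the work surface, level with it; the furniture and walls round the work are solid. World frame = base frame: x ahead of the robot, y to its left, z up, the work surface at z = 0. Lengths are in mm, angles in rad, forces in N, time in s.
With the tool pointing down it reaches from about 275 to 875 mm from the base axis. Payload 12.5 kg.
Tool frame: the origin (TCP) lies at the very end of the fingers, on their centre line; the grasp point (between the pads) lies 19 mm behind it (grip_point_offset is the distance from the TCP to the grasp point, in mm); z points along the fingers, y is the direction in which the jaws open and shut (so a half turn about z gives the same grasp; the last joint's range is limited). The gripper opens to 85 mm and grips with 20 to 120 N. Pads are 22 mm wide; open, the fingers measure 114 mm over their backs; the gripper's body (76 mm by 85 mm) begins 54 mm behind the grasp point. The pads swing forward as they close: fully open they stand 13 mm farther back than shut.
Start: joints at [1.122, 0.351, 1.652, -0, 1.139, -0.085], TCP at [195.673, 514, 201.99] pointing down, gripper open.
Joint ranges: [-2.75, 2.75], [-0.79, 2.1], [0.01, 2.65], [-1.57, 4.71], [0.07, 3.14], [-2.87, 2.87]. Speed limits (rad/s): [2.22, 2.22, 2.79, 3.14, 3.14, 3.14].

### API

Orientations are given as a unit quaternion [x, y, z, w].
In Python, from cell import * gives the robot as it stands.
- The arm moves only by the shell command python3 -m creep 'ROWS' [OPENING] [FORCE]. ROWS is JSON, a list of rows, each a list of 4 numbers: the shift along the tool's x, y, z in cm, then the turn about the tool's z in degrees. In form: [[dx, dy, dz, spin], ...]. A call has 1 to 20 rows; each row is the pose to reach, as a shift and turn from the pose commanded when the call began, along the tool's axes at that moment; what a row does not reach only later rows make up. A row lasts 1/12 s, in which the tool goes at most 41.7 mm and 7.16 degrees, less where a joint would pass 70% of its speed; a pose out of reach is approached as far as the arm can. A call with a gripper value outside its range is refused whole. OPENING is the finger opening in cm, from 0 to 8.54, set as the call begins (- or left out, the last holds). The fingers move at their own pace and stop on an object; FORCE is the grip in N (left out, the last holds). Time passes only in rows, so rows that repeat a pose let the fingers close. It gives the time, the measured TCP pose, the force and the opening at its end, in the units of the state.
- get_state(): the state, without advancing time (a new reading comes with each control period).
- get_image(name): name is "scene" or "top" or "wrist"; returns the picture (400x640x3 uint8, red, green, blue); there is no depth.
- calibration(name): a dict with "K" (3x3 intrinsics, pixels), "dist" ([k1, k2, p1, p2, k3] as OpenCV has them; the pictures are not rectified), "eye" and "rotation" of the camera in the world. Camera axes: x right, y down, z forward; pixel columns grow to the right and rows downward; lengths in mm; the calibration is good to about 2 mm. A picture is of the moment at which its call begins: read the wrist's pose just before it. calibration takes no time and is no camera call; for the wrist camera it gives the pose at the moment of the call.
- hand_in(): hands the job in, once; it reports no verdict.
The state is a dict: "time_s": time; "q": joint angles; "joint_velocities": joint speeds; "effort": joint torques, N m; "position": TCP position; "tool_rot": TCP orientation; "contact_force": force on the tool from outside, world axes, zero at the start; "moment": the same for the moment, N m; "finger_gap": finger opening in mm.
Only numpy, scipy, OpenCV 4.12 (cv2) and the standard library are available. Lean on these libraries where they do the work, as an engineer would, in place of code of your own. Each camera call takes 0.05 s, during which the arm holds its last target.

### The job

Pull the drawer of the grey board test unit fully out to its stop by its handle. Then, with the gripper's fingertips, press the round black spring plunger in the drawer straight down until the top of its cap is level with the top of the brass level finger beside it, not deeper, and keep it there: hold it for the two-second test and finish the program while still holding it down, with the drawer still fully out. Do not push on the level finger, and leave the side cutter, the screw dish and the jar next to the unit where they are.

Things in the scene. Friction and masses are not known exactly. Their poses are not given: they have to be found in the camera images.
- test_unit: Grey sheet-metal test unit, fixed to the bench: 190 mm deep (its x), 180 wide (its y), 140 high. Origin at the centre of its underside. Its open front faces its own -x, roughly towards the robot. One drawer slides out along the unit's own -x; its aluminium front plate is 8 mm thick, ends 115 mm above the bench and, shut, has its outer face at x = -103 mm in this frame.
- drawer (a joint): How far the drawer is pulled out of the test unit, in m: 0 shut, 0.100 at its stop. It may start a little open. It slides with about 2 N of friction (plus damping of 8 N per m/s) and stays where it is left.
- drawer_handle (a point): Middle of the drawer's handle: a level round dark steel bar, 10 mm thick and 100 mm long along the unit's y, 100 mm above the bench, 45 mm in front of the drawer's front plate (40 mm free gap behind the bar), open from above. It moves with the drawer.
- plunger: Spring plunger in the drawer, on a bridge over a blue board. Origin: centre of the flat top of its round black cap (40 mm across), z up. Released, the top is 120 mm above the bench; it goes down at most 20 mm against a spring of 3 N plus 0.25 N per mm, and springs back. Its axis is 103 mm behind the handle bar and 25 mm to the unit's +y of its middle; it moves out with the drawer.
- level_finger: Brass level finger: flat tongue 14 x 22 mm, 4 mm thick, clamped on a thin steel post in the drawer (post top 122 mm above the bench), 59 mm from the plunger's axis towards the unit's -y, 28 mm clear of the cap's rim. Origin: centre of its flat top face, z up. That face, 106 to 113 mm above the bench (varies), is the level to which the top of the cap must be pressed.
- cutter: Bystander: side cutter with two blue grips lying on the bench to the left of the test unit, 134 x 55 x 12 mm. Origin at the centre of its underside.
- dish: Bystander: round grey screw dish, 72 mm across, 18 mm high, on the bench to the right of the test unit. Origin at the centre of its underside.
- jar: Bystander: small round white jar, 37 mm across, 30 mm high, on the bench to the left of the test unit. Origin at the centre of its underside.

How it is judged:
By the outcome, as a careful person would: the job done as asked, in the order asked, and still so for the second after the job is handed in, while the arm keeps its last pose, push and grip.
It also fails if it takes over 48 s, if anything falls off the work surface, if the arm or the gripper's body presses on something with over 40 N, if the wrist force passes 120 N, or if a joint passes its speed limit or range.

## Working session

There is one attempt and no reset: what is moved stays moved. The work goes in short steps, Python scripts to look and compute and a shell command to move; the robot and the scene stay as the last step left them, time stands still between calls to the robot, and variables do not carry over. Pictures are saved under pics/ and viewed, and the job is handed in when it is done.

```bash
ls; mkdir -p pics; python3 - <<'E'
from cell import *
import cv2
s=get_state();print({k:s[k] for k in s})
for n in("scene","top","wrist"):
    c=calibration(n);print(n,c)
    cv2.imwrite(f"pics/{n}0.png",get_image(n)[:,:,::-1])
E
```

```text
pics
{'time_s': 0.0, 'q': array([ 1.12241135e+00,  3.51221187e-01,  1.65241942e+00,  1.00915418e-05,
        1.13908513e+00, -8.46041290e-02]), 'joint_velocities': array([ 0.0007034 , -0.00053666, -0.00044516,  0.00157778, -0.00081116,
        0.00076696]), 'effort': array([-1.59052943e-03, -5.06100762e+01, -2.91404432e+01, -2.25724912e-04,
        4.50967127e-03, -3.71909300e-05]), 'position': array([195.51600036, 513.69346758, 201.46845467]), 'tool_rot': array([ 1.80891185e-01,  9.83502953e-01, -5.45334221e-04, -1.53618887e-04]), 'contact_force': array([-0.61522596, -0.13935458, -0.41348222]), 'moment': array([-0.03901918, -0.01160792,  0.03404936]), 'finger_gap': 85.42715970005122}
scene {'K': array([[462.09035291,   0.        , 324.97470665],
       [  0.        , 462.09035291, 200.9686662 ],
       [  0.        ,   0.        ,   1.        ]]), 'dist': array([-0.08433194,  0.        ,  0.        ,  0.        ,  0.        ]), 'eye': array([273.35660763, 807.91529416, 517.00951042]), 'rotation': array([-0.18144874,  0.82552004, -0.52281635,  0.11070718])}
top {'K': array([[391.50519801,   0.        , 317.45730327],
       [  0.        , 391.50519801, 199.51660427],
       [  0.        ,   0.        ,   1.        ]]), 'dist': array([-0.08589491,  0.        ,  0.        ,  0.        ,  0.        ]), 'eye': array([ 88.43671505,  80.18543268, 751.6721719 ]), 'rotation': array([-0.63046832,  0.6989232 , -0.25586901,  0.22033408])}
wrist {'K': array([[312.21976645,   0.        , 313.57134283],
       [  0.        , 312.21976645, 202.62378782],
       [  0.        ,   0.        ,   1.        ]]), 'dist': array([0.00191846, 0.        , 0.        , 0.        , 0.        ]), 'eye': array([133.34975215, 537.19624612, 374.64419114]), 'rotation': array([0.81582385, 0.56268926, 0.07549334, 0.11005905])}
```

View pics/scene0.png

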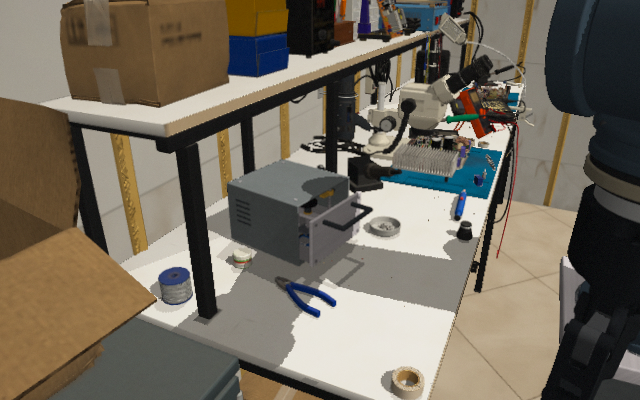

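View pics/top0.png

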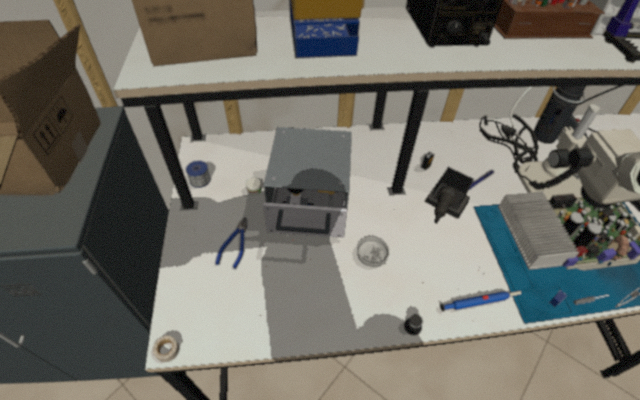

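View pics/wrist0.png

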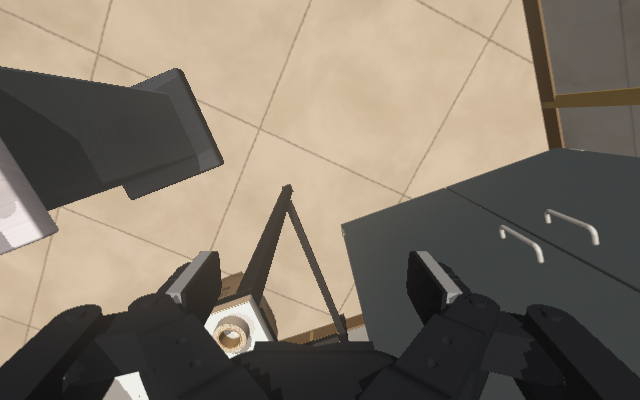

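The scene image shows the unit at about (290,215), with its handle near (350,215). In the top image the handle bar is near (303,230), the cutter at (233,243), the dish at (372,250) and the jar at (253,184). I'll zoom in next.

```bash
cat > h.py <<'E'
from cell import *
import cv2, numpy as np
from scipy.spatial.transform import Rotation as R
def ray(c,uv):
    p=cv2.undistortPoints(np.array([[uv]],float),c["K"],c["dist"])[0,0]
    return np.array(c["eye"]),R.from_quat(c["rotation"]).apply([p[0],p[1],1])
def onz(c,uv,z):
    e,d=ray(c,uv); return e+d*(z-e[2])/d[2]
def proj(c,P):
    r=R.from_quat(c["rotation"]).inv(); P=np.atleast_2d(P).astype(float)
    pc=r.apply(P-c["eye"]); return cv2.projectPoints(pc.reshape(-1,1,3),np.zeros(3),np.zeros(3),c["K"],c["dist"])[0][:,0]
def crop(img,x0,y0,x1,y1,f,name):
    cv2.imwrite(name,cv2.resize(img[y0:y1,x0:x1],None,fx=f,fy=f,interpolation=cv2.INTER_CUBIC))
E
python3 - <<'E'
from h import *
t=cv2.imread("pics/top0.png");s=cv2.imread("pics/scene0.png")
crop(t,240,110,380,270,5*.75,"pics/tc.png" ) if 0 else crop(t,230,115,400,265,4,"pics/tc.png")
crop(s,220,150,410,290,4,"pics/sc.png")
c=calibration("top")
for uv in [(273,130),(351,129),(349,180),(267,178)]: print(uv,onz(c,uv,140).round(1))
E
```

```text
(273, 130) [810.9  99.  140. ]
(351, 129) [797.5 -86.5 140. ]
(349, 180) [634.9 -55.3 140. ]
(267, 178) [657.1 117.  140. ]
```

View pics/tc.png

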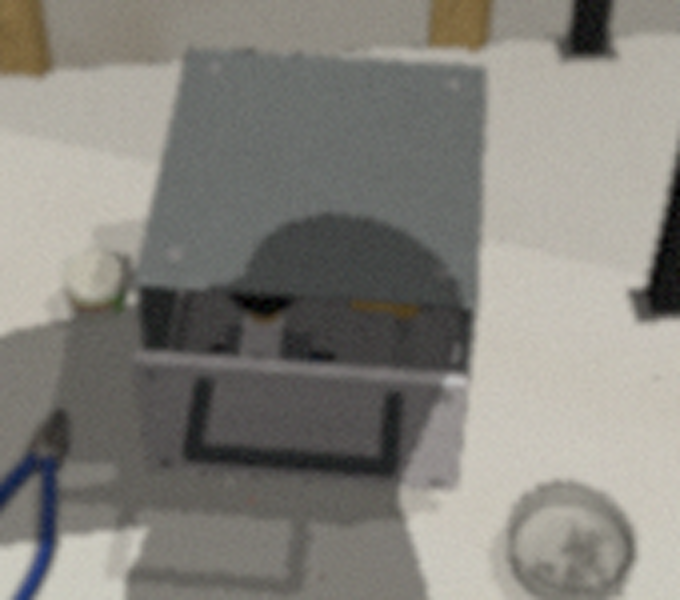

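View pics/sc.png

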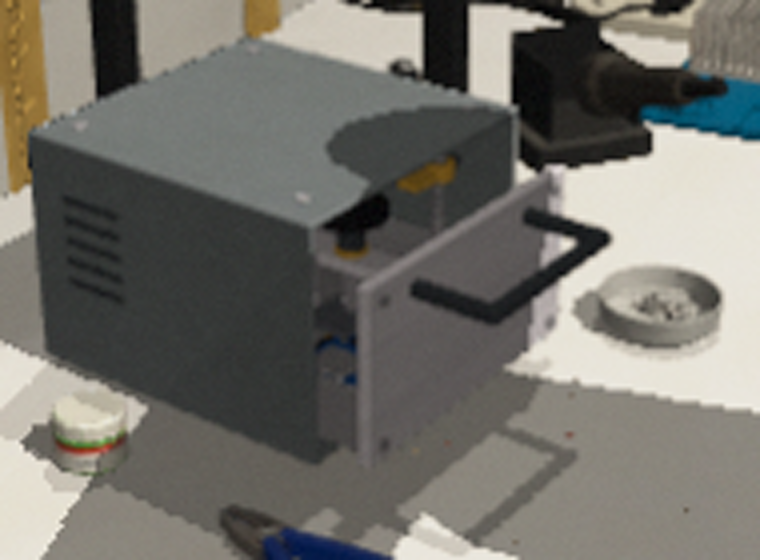

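```bash
python3 - <<'E'
from h import *
from scipy.optimize import least_squares
T=np.array([[185,50],[486,68],[472,307],[143,287],[195,453],[392,463]])/4+[230,115]
S=np.array([[33,132],[312,228],[517,110],[255,42],[318,462],[47,352],[490,310],[602,238]])/4+[220,150]
ct,cs=calibration("top"),calibration("scene")
def pts(p):
    x,y,a,d,w=p
    Z=lambda L:np.array([[x+np.cos(a)*u-np.sin(a)*v,y+np.sin(a)*u+np.cos(a)*v,z] for u,v,z in L])
    BL,BR,FR,FL=(95,90,140),(95,-90,140),(-95,-90,140),(-95,90,140)
    h=-148-d
    return Z([BL,BR,FR,FL,(h,w,100),(h,-w,100)]),Z([BL,FL,FR,BR,(-95,90,0),(95,90,0),(h,w,100),(h,-w,100)])
def f(p):
    A,B=pts(p);return np.r_[(proj(ct,A)-T).ravel(),(proj(cs,B)-S).ravel()]
r=least_squares(f,[720,20,0.1,20,46],loss="soft_l1")
print(r.x.round(3),f(r.x).reshape(-1,2).round(1))
x,y,a,d,w=r.x
for nm,u,v in(("handle",-148-d,0),("handle open",-248,0),("plunger open",-145,25),("finger open",-145,-34)):
    print(nm,x+np.cos(a)*u-np.sin(a)*v,y+np.sin(a)*u+np.cos(a)*v)
# shelf edge
A=np.array
for z in (300,350,400,450):print(z,onz(ct,(125,95),z).round(),onz(ct,(639,75),z).round(), onz(cs,(170,135),z).round())
E
```

```text
[ 7.12017e+02  1.93960e+01 -1.89000e-01  2.07380e+01  5.02240e+01] [[ 0.4 -0.8]
 [ 0.3 -0.5]
 [ 1.6  0.2]
 [-2.7 -0.9]
 [-0.6 -1. ]
 [-0.7  0.2]
 [-1.2 -0.6]
 [ 0.7 -0.9]
 [ 1.6 -1.1]
 [-0.9 -2.2]
 [ 0.5  3.8]
 [ 0.6  2.8]
 [ 0.6  0.5]
 [-0.2 -0.7]]
handle 546.29160049641 51.13754887673297
handle open 468.44470517177217 66.04751903902985
plunger open 574.3086968471983 71.22586496657132
finger open 563.2101941304827 13.279137384704768
300 [758. 381. 300.] [ 758. -750.  300.] [784. 275. 300.]
350 [684. 348. 350.] [ 684. -658.  350.] [666. 398. 350.]
400 [610. 314. 400.] [ 610. -566.  400.] [549. 521. 400.]
450 [536. 281. 450.] [ 536. -474.  450.] [431. 643. 450.]
```

```bash
python3 -m creep '[[-0.5,-0.3,0,1],[-2,-1.2,0,3],[-4.4,-2.8,0,7],[-7.4,-4.6,0,12],[-10.3,-6.4,0,17],[-13.8,-8.6,0,22],[-17.2,-10.7,0,28],[-20.7,-12.9,0,34],[-24.6,-15.4,0,40],[-28,-17.5,0,46],[-31.5,-19.6,0,51],[-35,-21.8,0,57],[-38.4,-24,0.5,62],[-41.3,-25.8,1,67],[-43.8,-27.3,1.5,71],[-45.8,-28.6,2,75],[-47.2,-29.5,3,77],[-48.2,-30.2,3.5,79],[-49.2,-30.7,4,80],[-49.2,-30.7,4,80]]' 4 60
python3 - <<'E'
from h import *
s=get_state();print(s["position"],s["tool_rot"],s["q"],s["contact_force"],s["finger_gap"],s["time_s"])
c=calibration("wrist");print(c["eye"],c["rotation"])
cv2.imwrite("pics/w1.png",get_image("wrist")[:,:,::-1]);cv2.imwrite("pics/s1.png",get_image("scene")[:,:,::-1])
E
```

```text
time_s: 1.82
position: [546.6, 50.9, 161.1]
tool_rot: [0.771, 0.636, -0.0, -0.0]
contact_force: [-0.1, -0.3, 0.3]
finger_gap: 39.9
[546.62282246  50.89538068 161.09680352] [ 7.71398521e-01  6.36352133e-01 -4.70063421e-04 -2.50923216e-04] [ 8.14702369e-03  3.95568401e-01  1.69583568e+00 -2.33413018e-04
  1.05123484e+00  1.99538935e-01] [-0.05833486 -0.29644612  0.30382865] 39.89624111590152 1.8167
[560.08055264 116.31987589 334.19091881] [ 0.98650032 -0.09423531 -0.01368874  0.13322704]
```

View pics/w1.png

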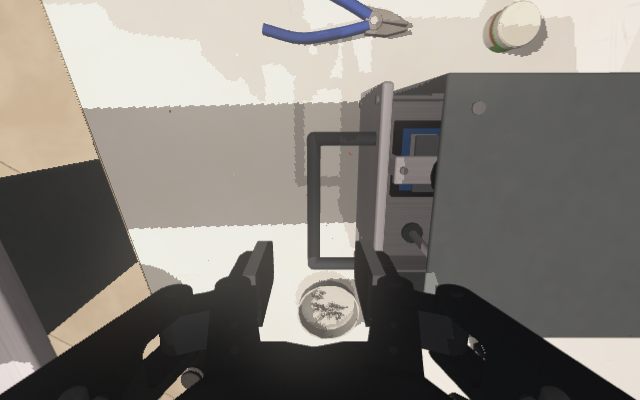

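View pics/s1.png

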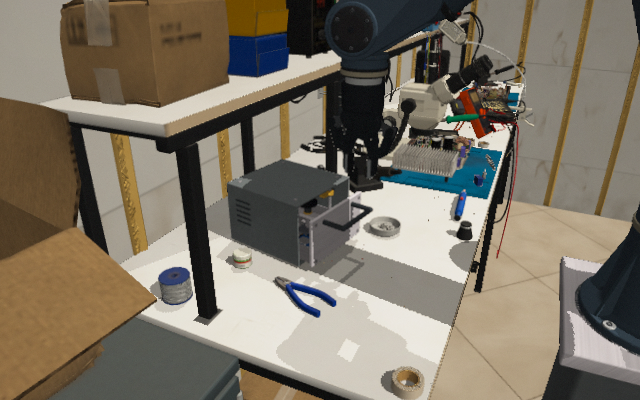

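The wrist image shows the handle bar upright at column 314, rows 135-268. The plate's top edge is at column 385 and the unit's front edge at 440. I'll work out the positions.

```bash
python3 - <<'E'
from h import *
c=calibration("wrist")
a=onz(c,(314,138),100);b=onz(c,(315,263),100);print(a,b,(a+b)/2,np.linalg.norm(a-b),np.degrees(np.arctan2(*(a-b)[:2])))
# plate top edge, outer at x=378?, z115
for uv in((390,84),(380,250)):print(onz(c,uv,115))
for uv in((447,74),(425,330)):print(onz(c,uv,140))
s=get_state();print(proj(c,[s["position"],[546,51,100]]))
i=cv2.imread("pics/w1.png");crop(i,280,60,480,300,3,"pics/w1c.png") if 0 else crop(i,280,60,480,260,3,"pics/w1c.png")
E
```

```text
[556.36658783 102.89144009 100.        ] [538.29017655   3.3408141  100.        ] [547.32838219  53.1161271  100.        ] 101.17847488785594 10.291640597317112
[612.49071274 128.86896721 115.        ]
[590.35133586  12.0707663  115.        ]
[639.65407464 126.81638453 140.        ]
[610.7109676  -44.70935371 140.        ]
[[312.74875299 233.78815571]
 [313.365271   206.79050367]]
```

View pics/w1c.png

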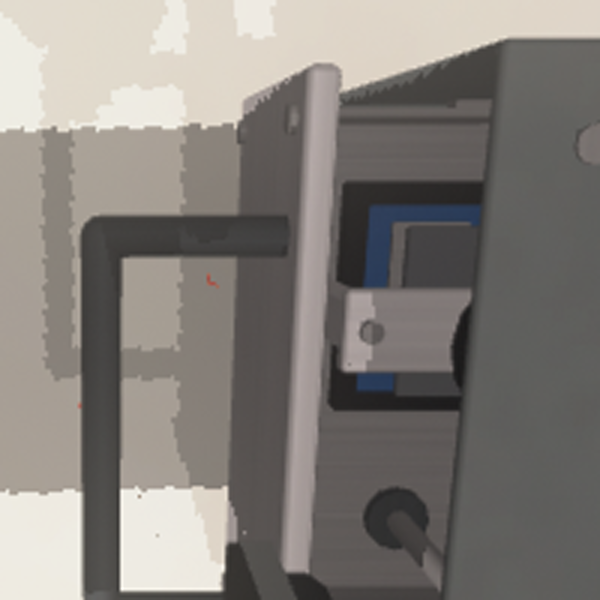

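```bash
python3 -m creep '[[0.1,0,0.3,0],[0.2,0,1,0],[0.2,0,2,0],[0.2,0,3,0],[0.2,0,4,0],[0.2,0,5,0],[0.2,0,6,0],[0.2,0,7,0],[0.2,0,7.6,0],[0.2,0,8,0],[0.2,0,8,0]]' 4 60
python3 -m creep '[[0,0,0,0],[0,0,0,0],[0,0,0,0],[0,0,0,0],[0,0,0,0],[0,0,0,0]]' 0 60
python3 - <<'E'
from h import *
cv2.imwrite("pics/w2.png",get_image("wrist")[:,:,::-1])
E
```

```text
time_s: 2.83
position: [546.2, 54.0, 81.1]
tool_rot: [0.771, 0.637, -0.0, -0.0]
contact_force: [0.3, 0.3, 0.2]
finger_gap: 39.8
time_s: 3.33
position: [546.7, 54.0, 82.2]
tool_rot: [0.771, 0.637, 0.0, 0.0]
contact_force: [-0.2, -0.1, -0.7]
finger_gap: 0.1
```

View pics/w2.png

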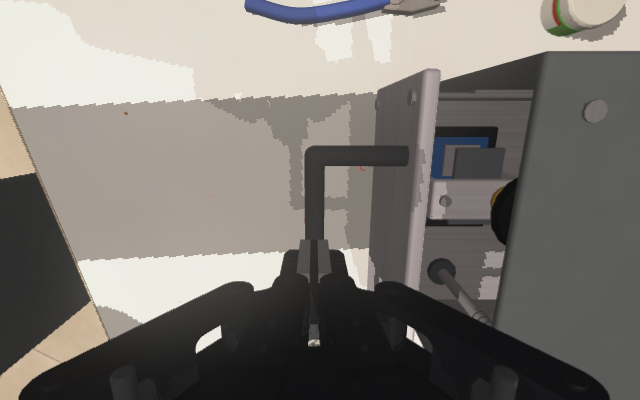

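```bash
python3 - <<'E'
from h import *
i=cv2.imread("pics/w2.png");crop(i,230,130,430,360,2.6,"pics/w2c.png")
crop(cv2.cvtColor(get_image("scene"),4),280,130,440,270,5,"pics/s2.png")
crop(cv2.cvtColor(get_image("top"),4),240,120,390,270,4,"pics/t2.png")
E
```

```text
(no output)
```

View pics/w2c.png

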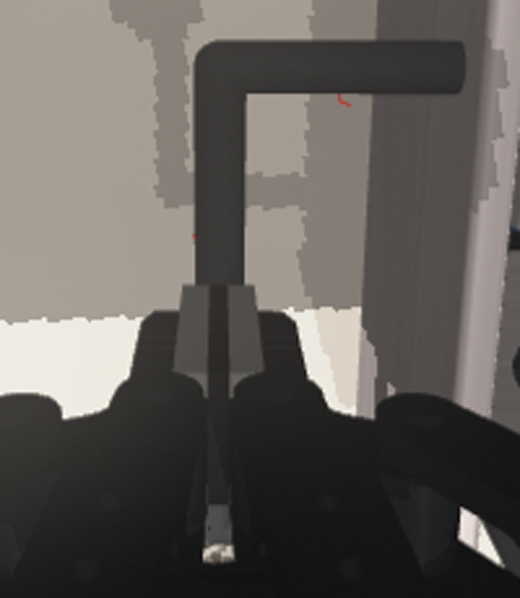

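View pics/s2.png

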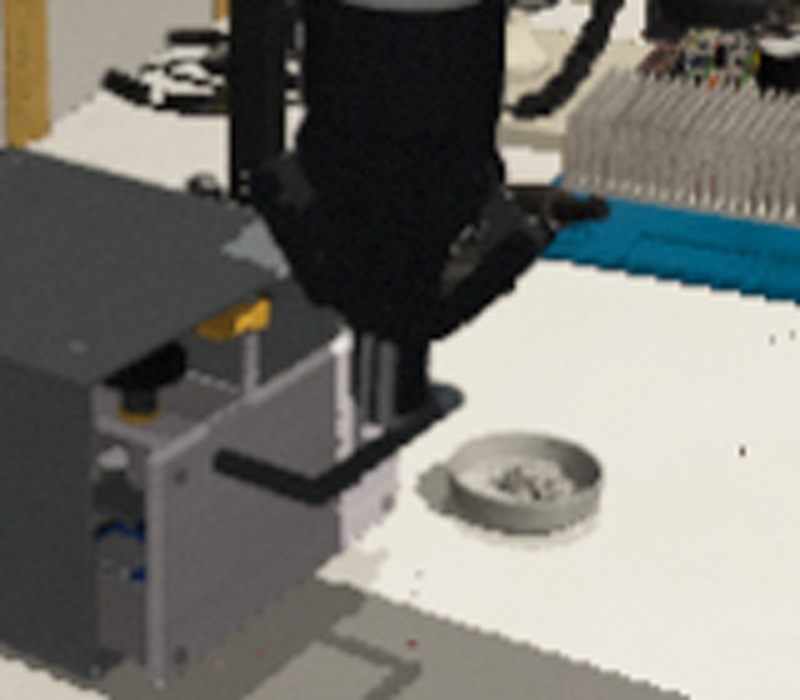

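View pics/t2.png

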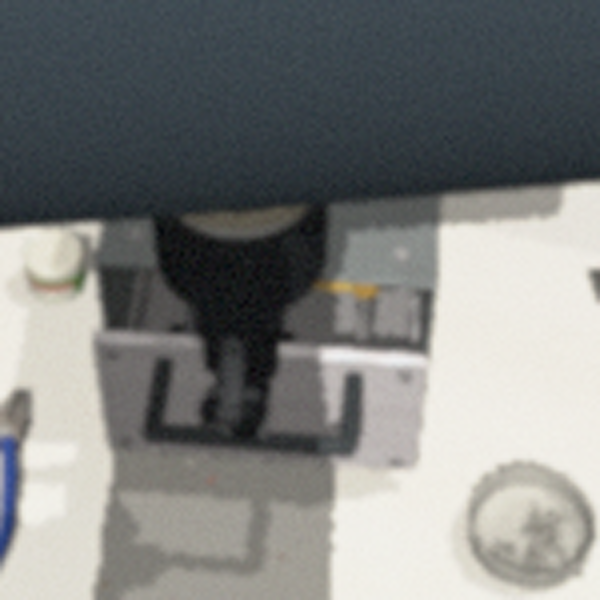

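```bash
python3 - <<'E'
from h import *
c=calibration("wrist");s=get_state();p=s["position"];print(p,s["finger_gap"],s["contact_force"],c["eye"])
r=R.from_quat(s["tool_rot"])
for o in([0,0,0],[11,0,0],[11,0,-19],[11,0,-40],[11,7,0],[11,-7,0],[-11,0,0]):
    print(o,proj(c,p+r.apply(o)))
print(proj(c,[[547,53,100],[547,53,105],[556.4,102.9,100]]))
print(onz(c,(315,156),100),onz(c,(315,156),80),onz(c,(315,156),60))
E
```

```text
[546.62053506  54.00291415  82.0571647 ] 0.2669194916116115 [-0.54838938 -0.0886492  -0.48566551] [559.77556374 119.38604105 255.16962479]
[0, 0, 0] [[312.70788807 233.78152882]]
[11, 0, 0] [[312.70343448 216.05382052]]
[11, 0, -19] [[312.57372667 227.18611608]]
[11, 0, -40] [[312.39171608 242.80684556]]
[11, 7, 0] [[324.73329357 216.06283461]]
[11, -7, 0] [[300.67423529 216.04488341]]
[-11, 0, 0] [[312.71219315 250.9589901 ]]
[[313.63791992 247.46031735]
 [313.63203592 251.33210356]
 [313.37895305 152.15923816]]
[556.83372855 100.89512797 100.        ] [556.45455187  98.51181189  80.        ] [556.07537519  96.12849582  60.        ]
```

```bash
python3 - <<'E'
from h import *
s=get_state();p=s["position"]
for n,o,f in(("scene",(280,130),5),("top",(240,120),4)):
    c=calibration(n)
    for z in(82,100,110,118,130):print(n,z,(proj(c,[[p[0],p[1],z]])[0]-o)*f)
E
```

```text
scene 82 [381.21029457 483.44053438]
scene 100 [382.8905297  442.88766168]
scene 110 [383.83303369 420.05048916]
scene 118 [384.59169516 401.62065089]
scene 130 [385.73746054 373.70655876]
top 82 [245.48162014 456.52587448]
top 100 [244.86335031 436.43011172]
top 110 [244.51116142 424.95434417]
top 118 [244.22479566 415.60804355]
top 130 [243.78735796 401.30446039]
```

```bash
python3 - <<'E'
from h import *
i=cv2.imread("pics/s1.png")
c=calibration("scene")
p=[546.6,50.9]
for z in(161,175,185,195):
    u=proj(c,[[*p,z]])[0];print(z,u)
    cv2.circle(i,tuple(np.round(u).astype(int)),0,(0,0,255),-1)
crop(i,310,120,430,260,5,"pics/s1c.png")
E
```

```text
161 [358.34050738 189.41630181]
175 [358.61894946 182.63566556]
185 [358.81939811 177.73614253]
195 [359.0211453  172.78932463]
```

View pics/s1c.png

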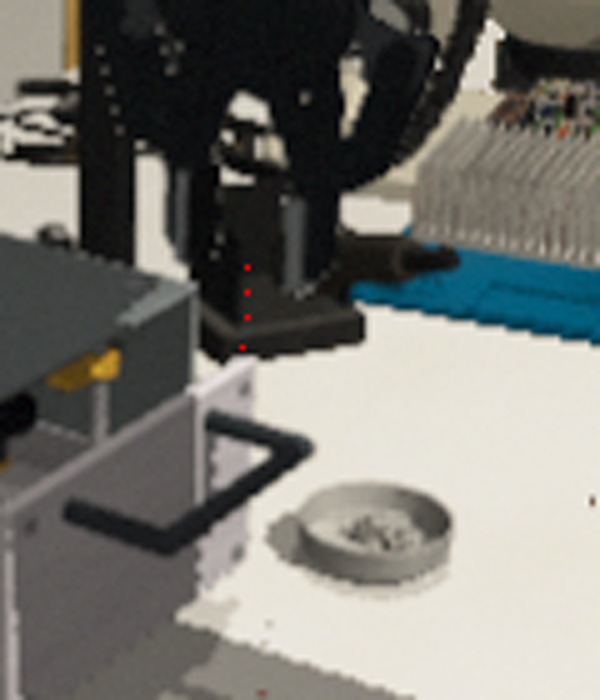

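The fingers shut to a gap of about 0, so they closed above the bar. In both the scene view (tip at crop (380,425)) and the wrist view, the real fingertips end about 25-35 mm above the reported TCP. I'll reopen and go lower while watching the force.

```bash
python3 -m creep '[[0,0,0,0],[0,0,0,0],[0,0,0,0],[0,0,0,0],[0,0,0.5,0],[0,0,1,0],[0,0,1.5,0],[0,0,1.5,0]]' 4 60
python3 -m creep '[[0,0,0.4,0],[0,0,0.8,0],[0,0,1.2,0],[0,0,1.5,0],[0,0,1.5,0]]' 4
python3 - <<'E'
from h import *
cv2.imwrite("pics/w3.png",get_image("wrist")[:,:,::-1])
crop(cv2.cvtColor(get_image("scene"),4),280,130,440,250,5,"pics/s3.png")
E
```

```text
time_s: 4.15
position: [545.9, 54.0, 65.7]
tool_rot: [0.771, 0.637, -0.001, -0.001]
contact_force: [-0.1, -0.2, 0.4]
finger_gap: 39.7
time_s: 4.57
position: [546.2, 54.0, 51.2]
tool_rot: [0.771, 0.637, -0.0, -0.0]
contact_force: [-0.3, 0.7, 0.6]
finger_gap: 40.1
```

View pics/w3.png

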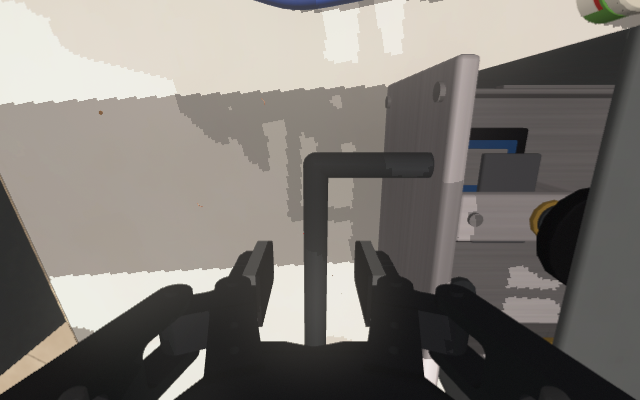

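View pics/s3.png

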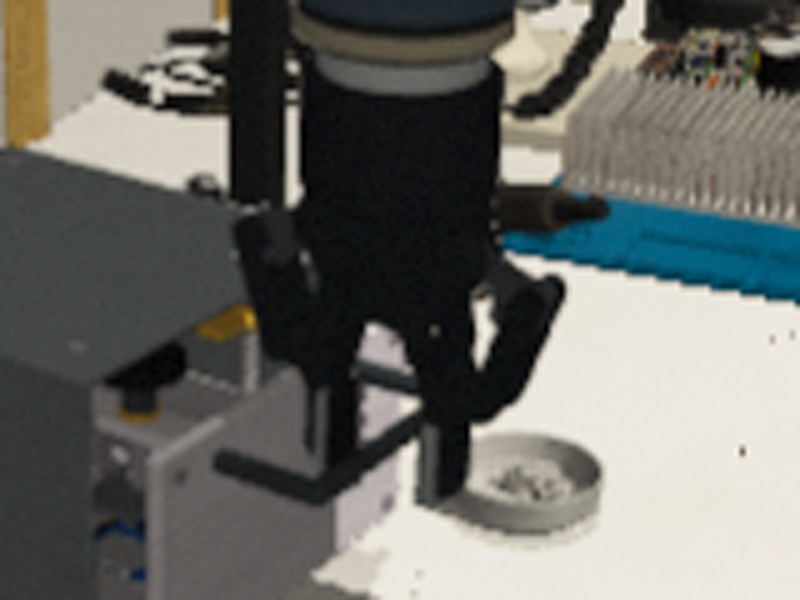

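Now the bar runs between the open fingers: in the wrist view the bar is at column 316 and the pads at 265 and 368. I'll close on it.

```bash
python3 -m creep '[[0,0,0,0],[0,0,0,0],[0,0,0,0],[0,0,0,0],[0,0,0,0],[0,0,0,0]]' 0 60
```

```text
time_s: 5.17
position: [546.8, 54.0, 52.3]
tool_rot: [0.771, 0.637, 0.0, 0.0]
contact_force: [0.0, -0.7, 4.8]
finger_gap: 8.0
```

```bash
python3 -m creep '[[0,-0.1,0,0],[0,-0.4,0,0],[0,-1,0,0],[0,-1.7,0,0],[0,-2.4,0,0],[0,-3.1,0,0],[0,-3.8,0,0],[0,-4.5,0,0],[0,-5.2,0,0],[0,-5.8,0,0],[0,-6.3,0,0],[0,-6.7,0,0],[0,-7,0,0],[0,-7.2,0,0],[0,-7.4,0,0],[0,-7.4,0,0]]' 0 60
python3 -m creep '[[0,-0.2,0,0],[0,-0.3,0,0],[0,-0.4,0,0],[0,-0.5,0,0]]'
```

```text
time_s: 6.5
position: [473.1, 68.2, 52.3]
tool_rot: [0.771, 0.637, 0.0, -0.0]
contact_force: [-1.1, 1.3, 8.4]
finger_gap: 7.9
time_s: 6.83
position: [472.7, 68.4, 52.5]
tool_rot: [0.771, 0.637, 0.003, 0.003]
contact_force: [27.9, -7.3, -20.0]
finger_gap: 7.8
```

```bash
python3 -m creep '[[0,0.2,0,0],[0,0.4,0,0],[0,0.4,0,0],[0,0.4,0,0]]'
python3 - <<'E'
from h import *
s=get_state();print(s["position"],s["contact_force"])
c=calibration("wrist")
i=get_image("wrist")[:,:,::-1];cv2.imwrite("pics/w4.png",i)
crop(cv2.cvtColor(get_image("scene"),4),260,130,420,270,5,"pics/s4.png")
E
```

```text
time_s: 7.17
position: [472.7, 68.3, 52.3]
tool_rot: [0.771, 0.637, 0.0, 0.0]
contact_force: [1.7, -0.6, 6.5]
finger_gap: 7.9
[472.73319184  68.27877472  52.27903406] [ 1.686436   -0.63443996  6.47765   ]
```

View pics/w4.png

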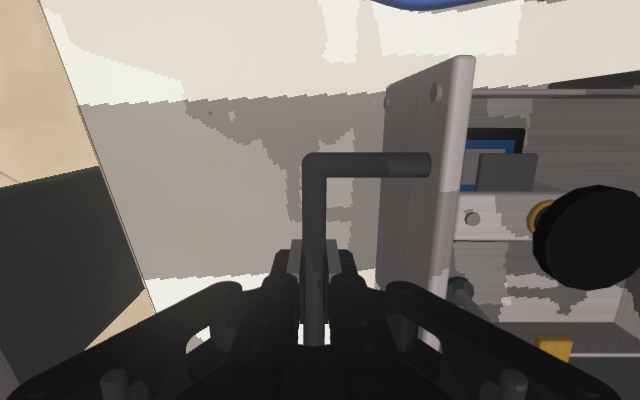

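View pics/s4.png

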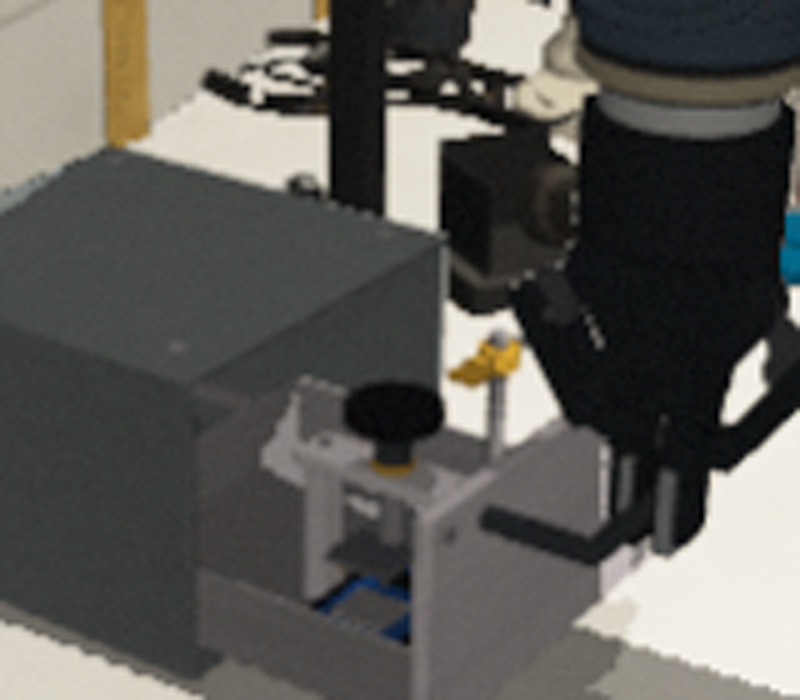

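The drawer is out: a 28 N stop was felt after about 75 mm of travel, and the cap stands clear in the scene view. I'll release and lift straight up.

```bash
python3 -m creep '[[0,0,0,0],[0,0,0,0],[0,0,0,0],[0,0,0,0],[0,0,-0.3,0],[0,0,-1,0],[0,0,-2,0],[0,0,-3.5,0],[0,0,-5,0],[0,0,-7,0],[0,0,-9,0],[0,0,-11,0],[0,0,-12.5,0],[0,0,-13,0]]' 4 60
python3 -m creep '[[-0.2,0.4,0,0],[-0.8,1.6,0,0],[-1.6,3.2,0,0],[-2.4,5,0,0],[-3.2,6.8,0,0],[-4,8.4,0,0],[-4.6,9.6,0,0],[-5,10.3,0,0],[-5,10.3,0,0],[-5,10.3,0,0]]'
python3 - <<'E'
from h import *
s=get_state();print(s["position"],s["contact_force"])
c=calibration("wrist");np.save("c5.npy",c,allow_pickle=True)
i=get_image("wrist")[:,:,::-1];cv2.imwrite("pics/w5.png",i)
E
```

```text
time_s: 8.43
position: [474.0, 68.2, 185.1]
tool_rot: [0.771, 0.637, 0.002, 0.001]
contact_force: [0.5, 0.1, 1.9]
finger_gap: 39.6
time_s: 9.27
position: [564.4, -0.7, 181.0]
tool_rot: [0.771, 0.637, -0.001, -0.001]
contact_force: [-0.2, -0.1, 0.2]
finger_gap: 39.8
[564.36972204  -0.65256882 181.04986893] [-0.16709875 -0.07330507  0.24717265]
```

View pics/w5.png

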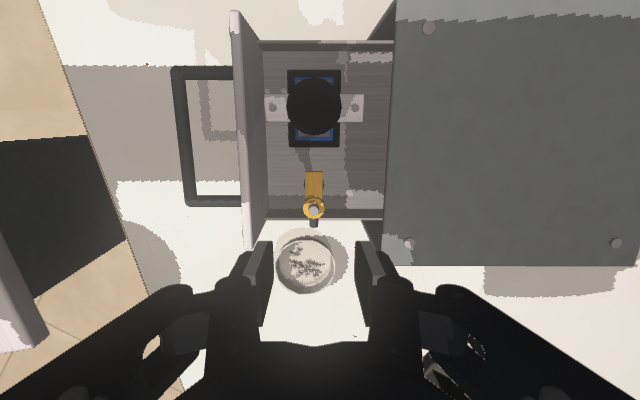

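The wrist image shows the cap centred at (314,106), the brass tongue at (305-324, 171-200) and the post at (314,209). Next I'll take an oblique close view to triangulate the tongue height.

```bash
python3 -m creep '[[-0.2,-0.8,0,0],[-0.6,-2.4,0,0],[-1.2,-4.5,0,0],[-1.8,-7,0.5,0],[-2.4,-9.4,1.5,0],[-2.8,-11.2,3,0],[-3,-12,4.5,0],[-3,-12,6,0],[-3,-12,7.2,0],[-3,-12,7.8,0],[-3,-12,8,0],[-3,-12,8,0],[-3,-12,8,0]]'
python3 - <<'E'
from h import *
s=get_state();print(s["position"],s["contact_force"])
c=calibration("wrist");np.save("c6.npy",c,allow_pickle=True)
i=get_image("wrist")[:,:,::-1];cv2.imwrite("pics/w6.png",i)
E
```

```text
time_s: 10.4
position: [441.4, -7.2, 102.5]
tool_rot: [0.771, 0.637, 0.0, 0.0]
contact_force: [0.1, -0.4, -0.4]
finger_gap: 40.3
[441.38199626  -7.19492534 102.53551256] [ 0.10706149 -0.36351511 -0.41501026]
```

View pics/w6.png

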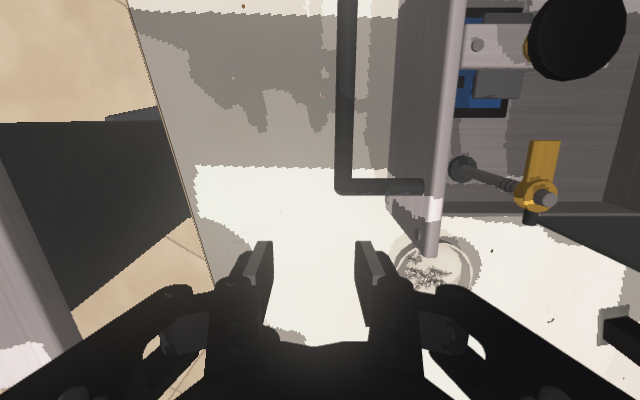

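```bash
python3 - <<'E'
from h import *
i=cv2.imread("pics/w6.png");crop(i,500,0,640,240,2.5,"pics/w6a.png")
crop(i,510,130,570,220,6,"pics/w6b.png")
j=cv2.imread("pics/w5.png");crop(j,280,70,350,230,3.7,"pics/w5a.png");crop(j,290,160,340,230,8,"pics/w5b.png")
a=cv2.imread("pics/w6b.png");b=cv2.imread("pics/w5b.png")
H=600;a=cv2.copyMakeBorder(a,0,H-a.shape[0],0,0,0);b=cv2.copyMakeBorder(b,0,H-b.shape[0],0,0,0)
cv2.imwrite("pics/ab.png",np.hstack([a,b]))
E
```

```text
(no output)
```

View pics/ab.png

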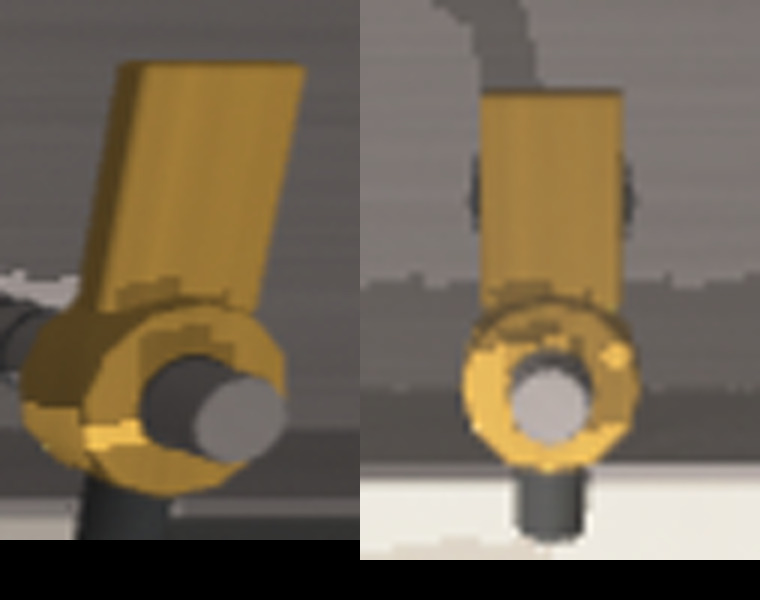

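View pics/w6a.png

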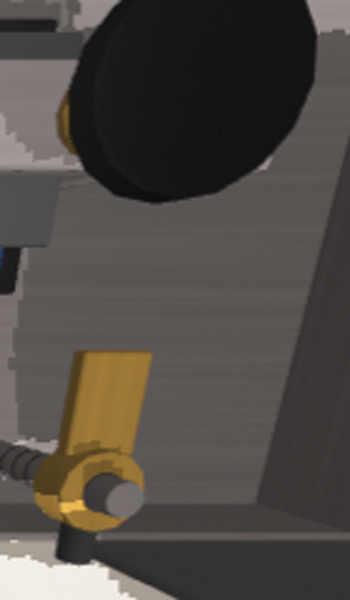

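View pics/w5a.png

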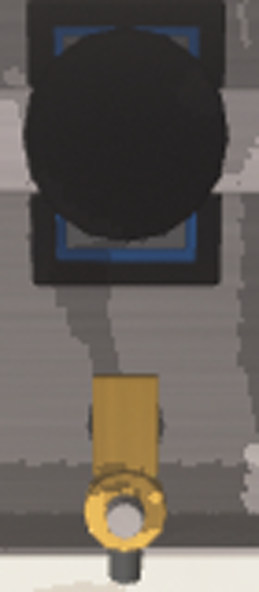

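```bash
python3 - <<'E'
from h import *
from scipy.optimize import least_squares
A=np.load("c5.npy",allow_pickle=True).item();B=np.load("c6.npy",allow_pickle=True).item()
pa=[(305.4,171.5),(322.75,171.5),(313.75,210.75)];pb=[(534.5,140.5),(560.8,140.8),(550,199.7)]
for a,b in zip(pa,pb):
    f=lambda P:np.r_[proj(A,P)[0]-a,proj(B,P)[0]-b]
    r=least_squares(f,[567,12,110]);print(r.x.round(2),r.fun.round(2))
print(A["eye"],B["eye"])
cap=onz(A,(314,106),120);print("cap",cap)
# joint fit
ca,sa=np.cos(-.189),np.sin(-.189)
def f(p):
    x,y,z,px,py=p[:5];dA,dB=p[5:8],p[8:11]
    P=np.array([[x-7*ca,y-7*sa,z],[x+7*ca,y+7*sa,z],[px,py,122]])
    a=dict(A,eye=A["eye"]+dA);b=dict(B,eye=B["eye"]+dB)
    return np.r_[(proj(a,P)-pa).ravel()/.4,(proj(b,P)-pb).ravel()/.4,dA/1.5,dB/1.5]
r=least_squares(f,[567,20,110,567,-5]+[0]*6);C=np.linalg.inv(r.jac.T@r.jac)
print(r.x.round(2),r.fun.round(1),np.sqrt(C.diagonal())[2])
x=r.x
# overlay cap
i=cv2.imread("pics/w6.png");j=cv2.imread("pics/w5.png")
for im,c,d,w in((i,B,x[8:],"w6o"),(j,A,x[5:8],"w5o")):
    cc=dict(c,eye=c["eye"]+d)
    capc=onz(dict(A,eye=A["eye"]+x[5:8]),(314,106),120)
    t=np.linspace(0,6.28,60)
    for q in proj(cc,np.c_[capc[0]+20*np.cos(t),capc[1]+20*np.sin(t),120+0*t]):
        cv2.circle(im,tuple(np.round(q).astype(int)),0,(0,255,0),-1)
crop(i,500,0,640,120,5,"pics/w6o.png");print(capc, np.linalg.norm(capc[:2]-x[:2]))
E
```

```text
[563.25  25.53 112.94] [ 0.01  0.06 -0.01 -0.04]
[576.53  22.87 112.81] [ 0.02  0.19 -0.02 -0.12]
[564.23  -3.99 122.82] [-0.01 -0.16  0.    0.11]
[577.85285114  64.70132759 354.18708554] [454.38620135  58.22635963 275.65825575]
cap [578.97417078  72.04561549 120.        ]
[ 5.7051e+02  2.3930e+01  1.1184e+02  5.6475e+02 -4.4600e+00  6.3000e-01
 -1.4000e-01  1.1000e-01 -6.3000e-01  1.4000e-01  7.4000e-01] [-0.5  0.1  0.8  0.1 -0.2 -0.2 -1.1  0.3  0.9 -0.4  0.1  0.1  0.4 -0.1
  0.1 -0.4  0.1  0.5] 0.5982588141279996
[579.5997063   71.91382708 120.        ] 48.83339268305958
```

View pics/w6o.png

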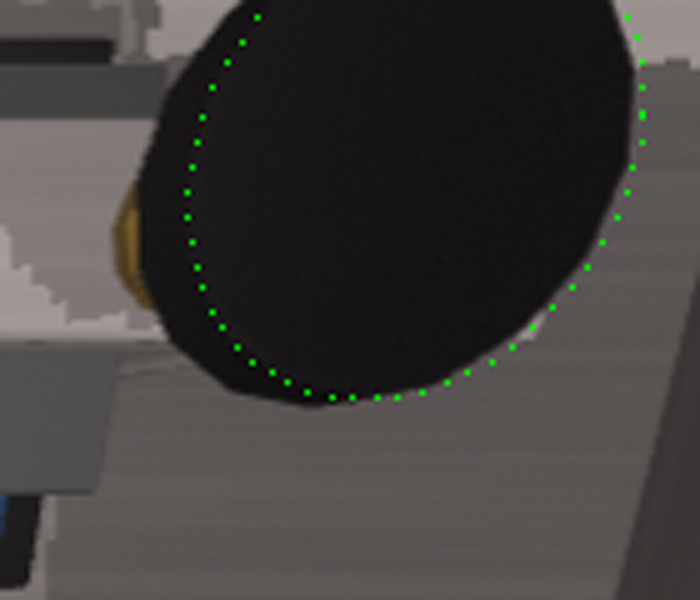

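Triangulating gives a tongue-top height of about 112 mm once corrected against the 122 mm post top. The cap centre is at (579.3, 72.0). I'll lift, shut the fingers, turn −90° so the camera sits on the robot side, and go above the cap.

```bash
python3 -m creep '[[0,0,-0.5,-2],[0,0,-2,-6],[0,0,-4,-11],[0,0,-6,-16],[0,0.5,-7.5,-22],[0.6,1.2,-8,-28],[1.5,2.2,-8,-34],[2.6,3.2,-8,-40],[3.8,4.5,-8,-46],[5,5.8,-8,-52],[6.2,7.2,-8,-58],[7.3,8.5,-8,-64],[8.3,9.6,-8,-70],[9.1,10.5,-8,-76],[9.7,11.2,-8,-82],[10.1,11.7,-8,-86],[10.3,12,-8,-89],[10.4,12,-8,-90],[10.4,12,-8,-90],[10.4,12,-8,-90]]' 0 60
python3 - <<'E'
from h import *
s=get_state();print(s["position"],s["tool_rot"],s["q"],s["contact_force"])
c=calibration("wrist");np.save("c7.npy",c,allow_pickle=True)
i=get_image("wrist")[:,:,::-1];cv2.imwrite("pics/w7.png",i)
crop(cv2.cvtColor(get_image("scene"),4),260,110,420,250,5,"pics/s7.png")
E
```

```text
time_s: 12.12
position: [578.4, 72.3, 182.2]
tool_rot: [0.095, 0.995, -0.0, 0.0]
contact_force: [-0.2, 0.2, 0.1]
finger_gap: 0.1
[578.42082493  72.25414771 182.23154715] [ 9.52596821e-02  9.95452454e-01 -1.51448408e-05  7.11996795e-05] [ 4.44415730e-02  4.30434409e-01  1.58517250e+00 -5.52196559e-05
  1.12584896e+00 -1.33552230e+00] [-0.17032953  0.15401288  0.05654767]
```

View pics/w7.png

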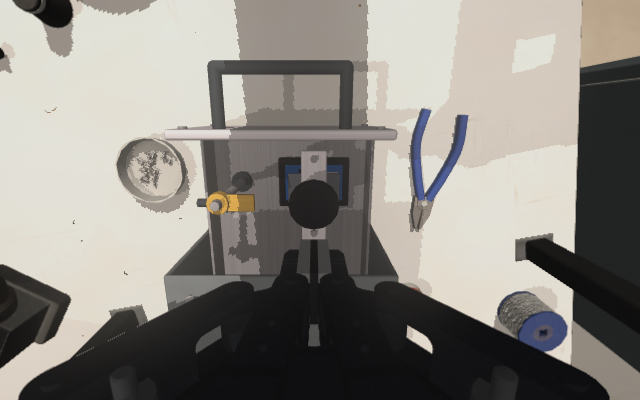

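View pics/s7.png

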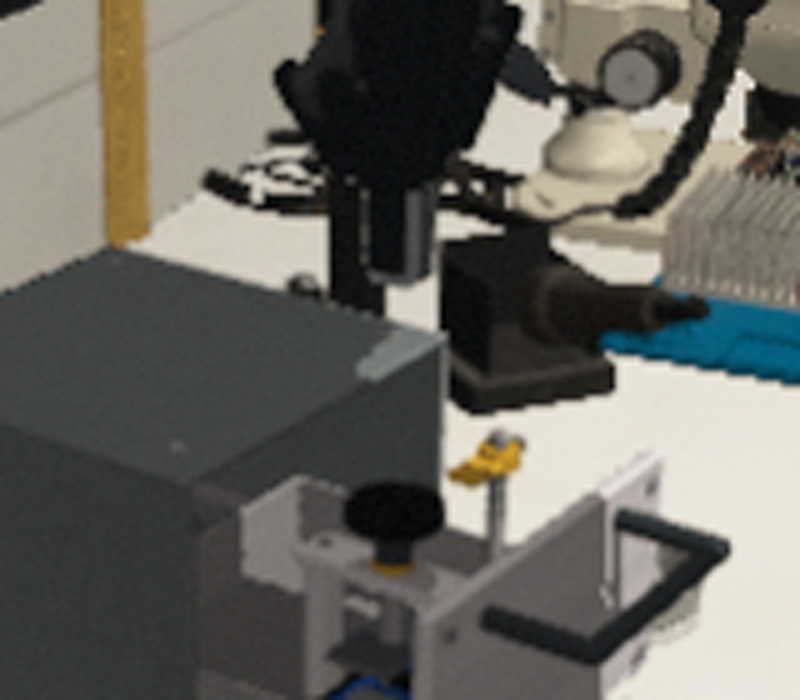

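```bash
python3 - <<'E'
from h import *
c=np.load("c7.npy",allow_pickle=True).item();cs=calibration("scene")
print("cap",onz(c,(313.5,204),120))
p=np.array([578.4,72.3,182.2]);r=R.from_quat([0.09526,0.99545,0,0])
for z in(20,25,30,35):
    print(z,(proj(cs,p+r.apply([0,0,-z]))[0]-[260,110])*5,[proj(c,p+r.apply([x,0,-z]))[0].round(1) for x in(11,5,0)])
i=cv2.imread("pics/w7.png");crop(i,260,180,370,300,5,"pics/w7c.png")
E
```

```text
cap [577.55903922  72.04632436 120.        ]
20 [394.80738819 301.46760843] [array([314.3, 227.6]), array([314.3, 238.4]), array([314.3, 247.2])]
25 [395.07303421 288.84769727] [array([314.4, 231. ]), array([314.4, 242.1]), array([314.3, 251.1])]
30 [395.33962712 276.16665111] [array([314.4, 234.6]), array([314.4, 246. ]), array([314.4, 255.3])]
35 [395.60716691 263.42422116] [array([314.4, 238.4]), array([314.4, 250.1]), array([314.4, 259.7])]
```

View pics/w7c.png

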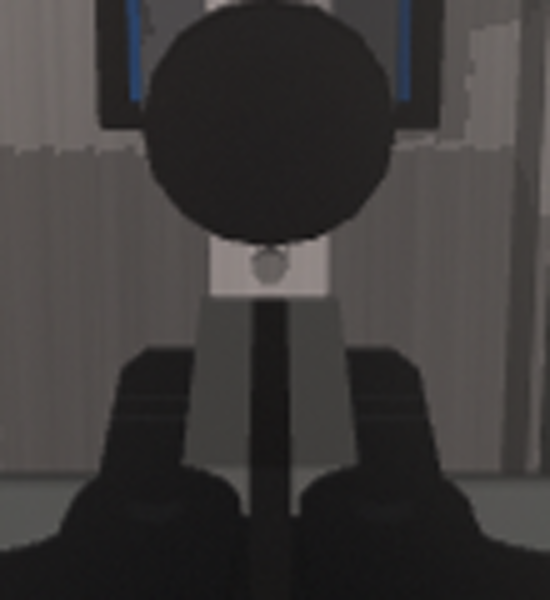

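```bash
python3 -m creep '[[0,0,0.5,0],[0,0,1.5,0],[0,0,3,0],[0,0,4.5,0],[0,0,5.8,0],[0,0,6.8,0],[0,0,7.5,0],[0,0,7.8,0],[0,0,7.8,0],[0,0,7.8,0]]'
for k in 1 2; do python3 -c "
from cell import *
s=get_state();print(s['position'].round(2),s['contact_force'].round(2))"; done
python3 -m creep '[[0,0,0.1,0],[0,0,0.2,0],[0,0,0.2,0]]'
python3 -m creep '[[0,0,0.1,0],[0,0,0.2,0],[0,0,0.2,0]]'
python3 -m creep '[[0,0,0.1,0],[0,0,0.2,0],[0,0,0.2,0]]'
```

```text
time_s: 13.05
position: [578.9, 72.3, 104.3]
tool_rot: [0.095, 0.996, 0.0, 0.0]
contact_force: [-0.4, 0.4, -0.5]
finger_gap: 0.0
[578.88  72.32 104.32] [-0.39  0.45 -0.55]
[578.88  72.32 104.32] [-0.39  0.45 -0.55]
time_s: 13.3
position: [578.8, 72.3, 102.2]
tool_rot: [0.094, 0.996, 0.0, 0.0]
contact_force: [-0.1, 0.2, -0.6]
finger_gap: 0.1
time_s: 13.55
position: [578.6, 72.3, 99.9]
tool_rot: [0.095, 0.996, -0.0, -0.0]
contact_force: [-0.8, 0.2, -0.2]
finger_gap: 0.1
time_s: 13.8
position: [578.5, 72.3, 97.8]
tool_rot: [0.094, 0.996, -0.0, -0.0]
contact_force: [0.0, -0.3, -0.4]
finger_gap: 0.1
```

```bash
python3 -m creep '[[0,0,0.1,0],[0,0,0.1,0]]'
python3 -m creep '[[0,0,0.1,0],[0,0,0.1,0]]'
python3 -m creep '[[0,0,0.1,0],[0,0,0.1,0]]'
python3 -m creep '[[0,0,0.1,0],[0,0,0.1,0]]'
python3 - <<'E'
from h import *
np.save("c8.npy",calibration("wrist"),allow_pickle=True)
i=get_image("wrist")[:,:,::-1];cv2.imwrite("pics/w8.png",i)
crop(i,180,130,420,310,3.2,"pics/w8c.png")
E
```

```text
time_s: 13.97
position: [578.6, 72.3, 96.8]
tool_rot: [0.095, 0.996, -0.0, -0.0]
contact_force: [0.3, -0.3, -0.0]
finger_gap: -0.3
time_s: 14.13
position: [578.6, 72.3, 95.8]
tool_rot: [0.094, 0.996, -0.0, -0.0]
contact_force: [-0.1, 0.8, 0.1]
finger_gap: 0.1
time_s: 14.3
position: [578.6, 72.3, 94.8]
tool_rot: [0.095, 0.996, -0.0, -0.0]
contact_force: [0.2, 0.8, 0.4]
finger_gap: -0.1
time_s: 14.47
position: [578.6, 72.3, 93.8]
tool_rot: [0.094, 0.996, -0.0, -0.0]
contact_force: [0.7, -0.1, -0.1]
finger_gap: -0.1
```

View pics/w8c.png

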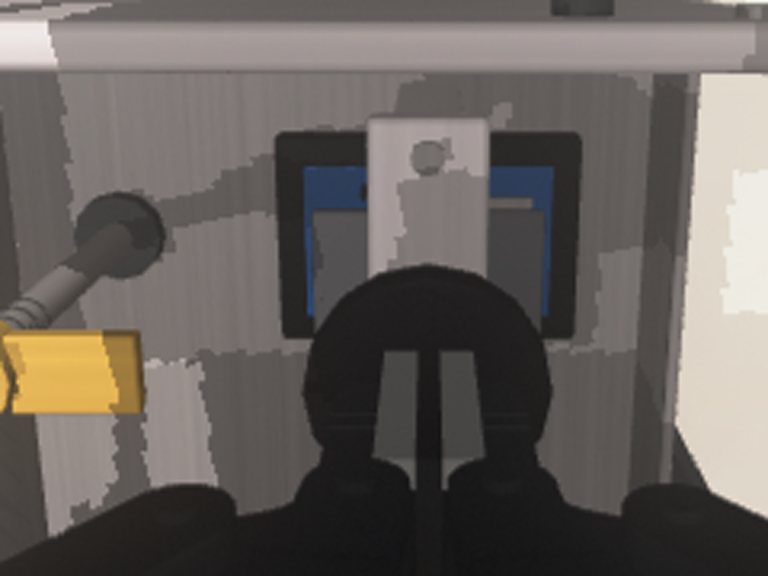

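The tips are over the cap's middle and the tongue is visible at left, crop (0-140, 330-412). There's no contact yet, so I'll keep going in 1 mm steps.

```bash
for i in 1; do python3 -m creep '[[0,0,0.1,0],[0,0,0.1,0]]' | sed -n '2p;4p'; done
python3 -m creep '[[0,0,0.1,0],[0,0,0.1,0]]'| sed -n '2p;4p'
python3 -m creep '[[0,0,0.1,0],[0,0,0.1,0]]'| sed -n '2p;4p'
python3 -m creep '[[0,0,0.1,0],[0,0,0.1,0]]'| sed -n '2p;4p'
```

```text
position: [578.6, 72.3, 92.8]
contact_force: [0.5, -0.5, -0.5]
position: [578.6, 72.3, 91.8]
contact_force: [-0.8, -0.5, -0.4]
position: [578.6, 72.3, 90.8]
contact_force: [0.1, 0.9, -0.1]
position: [578.7, 72.3, 90.1]
contact_force: [-1.8, -0.2, 2.3]
```

```bash
python3 -m creep '[[0,0,0,0],[0,0,0,0],[0,0,0,0]]'| sed -n '2p;4p'
python3 -m creep '[[0,0,0.05,0],[0,0,0.05,0],[0,0,0.05,0]]'| sed -n '2p;4p'
python3 -m creep '[[0,0,0.05,0],[0,0,0.05,0],[0,0,0.05,0]]'| sed -n '2p;4p'
python3 -m creep '[[0,0,0.1,0],[0,0,0.1,0],[0,0,0.1,0]]'| sed -n '2p;4p'
```

```text
position: [578.7, 72.3, 90.1]
contact_force: [-0.8, 0.1, 3.0]
position: [578.7, 72.3, 89.5]
contact_force: [-0.3, -0.7, 2.1]
position: [578.6, 72.3, 89.0]
contact_force: [-1.2, -0.3, 2.5]
position: [578.7, 72.3, 88.0]
contact_force: [0.0, 0.4, 3.1]
```

Contact came at TCP z ≈ 90.3. I'll press to about 83.7 and then measure the cap against the tongue in the wrist image.

```bash
python3 -m creep '[[0,0,0.1,0],[0,0,0.2,0],[0,0,0.3,0],[0,0,0.4,0],[0,0,0.43,0],[0,0,0.43,0],[0,0,0.43,0]]'| sed -n '1,4p'
python3 - <<'E'
from h import *
np.save("c9.npy",calibration("wrist"),allow_pickle=True)
i=get_image("wrist")[:,:,::-1];cv2.imwrite("pics/w9.png",i)
crop(i,160,150,370,300,3.8,"pics/w9c.png")
j=cv2.imread("pics/w8.png");crop(j,160,150,370,300,3.8,"pics/w8d.png")
crop(cv2.cvtColor(get_image("scene"),4),300,170,390,240,8,"pics/s9.png")
E
```

```text
time_s: 16.77
position: [578.7, 72.3, 83.7]
tool_rot: [0.094, 0.996, 0.0, 0.0]
contact_force: [-1.6, 0.2, 3.4]
```

View pics/w9c.png

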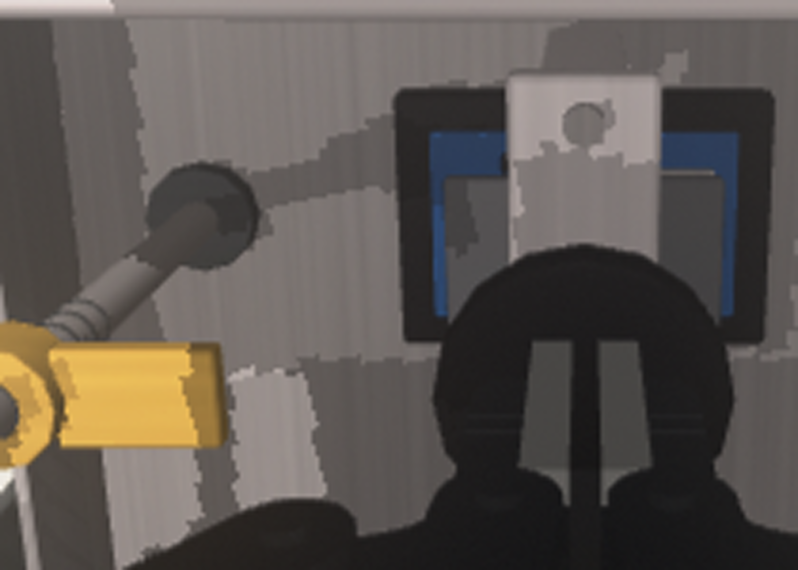

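View pics/w8d.png

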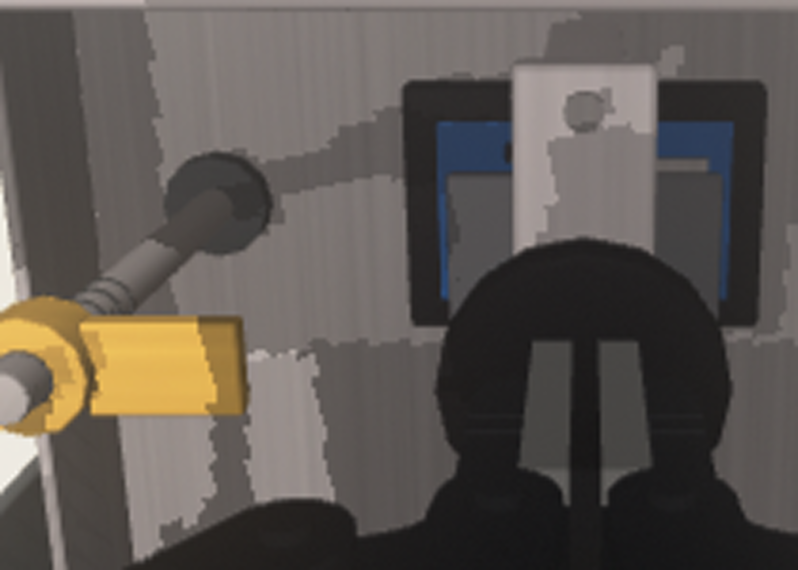

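View pics/s9.png

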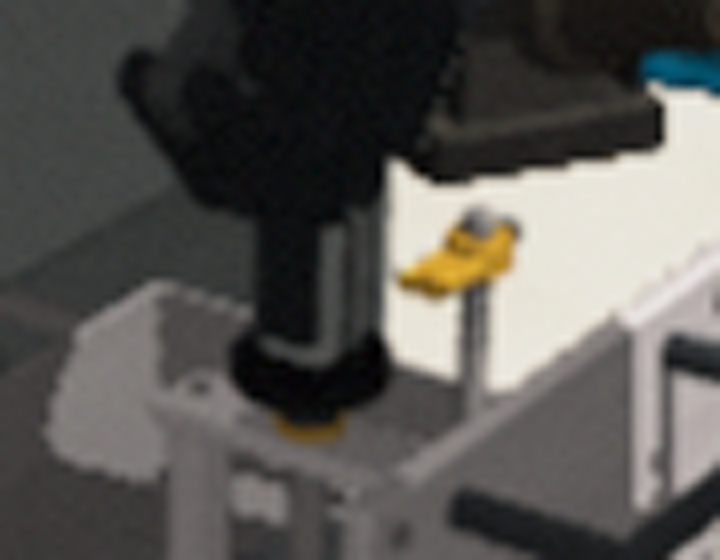

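```bash
python3 - <<'E'
from h import *
H=[]
for n,b in(("w7",(200,185,265,225)),("w8",(160,215,230,270)),("w9",(155,225,225,280))):
    i=cv2.imread(f"pics/{n}.png");x0,y0,x1,y1=b
    k=cv2.resize(i[y0:y1,x0:x1],None,fx=8,fy=8,interpolation=cv2.INTER_CUBIC);cv2.imwrite(f"pics/{n}z.png",k);print(k.shape)
E
```

```text
(320, 520, 3)
(440, 560, 3)
(440, 560, 3)
```

View pics/w7z.png

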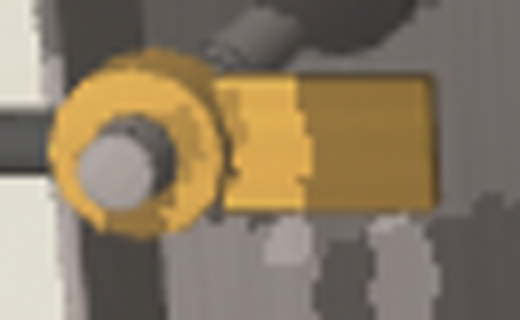

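View pics/w8z.png

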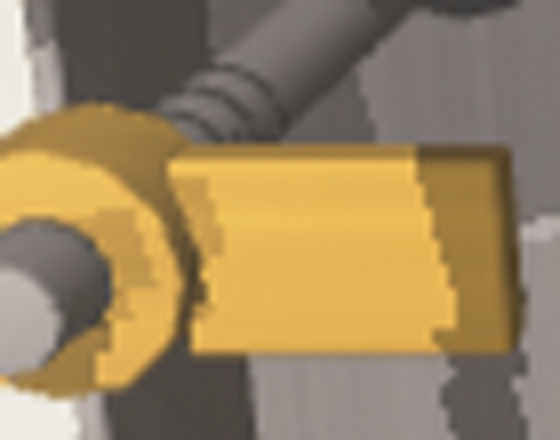

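View pics/w9z.png

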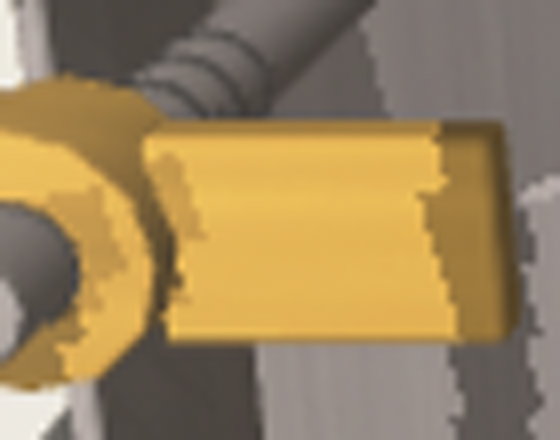

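```bash
cat > ba.py <<'E'
from h import *
from scipy.optimize import least_squares
C=[np.load(f"c{k}.npy",allow_pickle=True).item() for k in(5,6,7,8,9)]
s=-.44
T=np.array([[(305.4,171.5),(322.75,171.5)],[(534.5,140.5),(560.8,140.8)],[(253.9,194.5),(254.4,211.25)],[(222.1,234.75),(223.5,259.1)],[(216.5,241.75),(217.9,267.5)]])+s
post={0:(313.75+s,210.75+s),1:(550+s,199.7+s),2:(200+118/8+s,185+171/8+s)}
# cap left,right extents (cols)
ext={2:(260+145/5-.4,260+394/5-.4),3:(160+438/3.8-.37,160+731/3.8-.37),4:(160+434/3.8-.37,160+734/3.8-.37),0:(280+25/3.7-.37,280+227/3.7-.37)}
ca,sa=np.cos(-.19),np.sin(-.19);t=np.linspace(0,2*np.pi,181)
def f(p,sg=1.0):
    x,y,z,px,py,cx,cy,zc=p[:8];D=p[8:].reshape(5,3);o=[]
    P=np.array([[x-7*ca,y-7*sa,z],[x+7*ca,y+7*sa,z]])
    for k in range(5):
        c=dict(C[k],eye=C[k]["eye"]+D[k])
        o+=list((proj(c,P)-T[k]).ravel()/.35)
        if k in post:o+=list((proj(c,[[px,py,122]])[0]-post[k])/.35)
        if k in ext:
            u=proj(c,np.c_[cx+20*np.cos(t),cy+20*np.sin(t),t*0+(zc if k==4 else 120)])[:,0]
            o+=[(u.min()-ext[k][0])/.35,(u.max()-ext[k][1])/.35]
    # tongue end 48 mm from cap axis along -uy
    o+=[((cx-x)*-sa+(cy-y)*ca-48)/.5]
    return np.r_[o,(D/sg).ravel()]
if __name__=="__main__":
  for sg in(.5,1,2):
    r=least_squares(f,[570,24,112,565,-4,578.5,72,113]+[0]*15,args=(sg,));V=np.linalg.inv(r.jac.T@r.jac)
    print(sg,r.x[:8].round(2),np.sqrt(V.diagonal())[[2,7]].round(2),2*r.cost);print(r.x[8:].reshape(5,3).round(2).tolist())
  print(r.fun.round(1))
E
python3 ba.py
```

```text
0.5 [569.63  24.26 112.32 564.16  -4.08 578.9   71.88 111.02] [0.43 1.12] 33.58099657677038
[[0.13, -0.19, 0.29], [-0.39, -0.07, -0.03], [0.17, -0.04, 0.45], [-0.03, 0.18, 0.17], [0.12, 0.12, -0.01]]
1 [569.81  24.12 112.22 564.28  -4.31 579.09  71.86 111.25] [0.46 1.23] 29.548888082092013
[[0.32, -0.23, 0.93], [-0.64, -0.09, 0.46], [0.14, 0.01, 1.26], [0.0, 0.2, 0.45], [0.18, 0.11, 0.18]]
2 [570.12  23.89 112.21 564.57  -4.78 579.43  71.79 111.77] [0.47 1.34] 23.52162473279928
[[0.68, -0.26, 2.32], [-1.28, -0.04, 1.77], [0.13, 0.07, 2.64], [0.16, 0.15, 0.88], [0.31, 0.08, 0.64]]
[-0.8  0.2  0.3  0.3  0.4 -0.5 -0.9  1.  -1.   0.3  1.  -0.5 -0.1  0.2
 -0.5  0.5  0.6 -0.1 -0.1 -0.3 -0.9  1.  -0.4  0.3  1.2 -0.3 -1.5  0.7
 -1.2  0.3  1.1 -0.3  0.1  0.1  1.6  0.3 -0.1  1.2 -0.6 -0.   0.9  0.1
  0.   1.3  0.1  0.1  0.4  0.2  0.   0.3]
```

```bash
cat > ext.py <<'E'
from h import *
def ext(n,r0,r1):
    g=cv2.GaussianBlur(cv2.imread(f"pics/{n}.png"),(0,0),.6).max(axis=2).astype(float)
    L,Rr=[],[]
    for r in range(r0,r1):
        row=g[r];th=55
        x=int(313)
        # search outward from known inside columns
        def edge(start,d):
            x=start
            while row[x]<th:x+=d
            return x-d+ d*(th-row[x-d])/(row[x]-row[x-d])
        L.append(edge(290,-1));Rr.append(edge(338,1))
    return np.array(L),np.array(Rr)
if __name__=="__main__":
    for n in("w8","w9"):
        L,Rr=ext(n,235,270)
        print(n,[f"{r}:{l:.1f},{q:.1f}" for r,l,q in zip(range(235,270),L,Rr)], L.min(),Rr.max(),np.sort(L)[:8].mean(),np.sort(Rr)[-8:].mean())
E
python3 ext.py
```

```text
w8 ['235:276.2,357.2', '236:277.6,349.2', '237:277.4,349.3', '238:277.1,349.3', '239:276.8,349.5', '240:276.6,349.8', '241:276.2,350.1', '242:275.9,350.3', '243:275.8,350.4', '244:275.8,350.5', '245:275.6,350.8', '246:275.4,350.9', '247:275.0,351.2', '248:274.9,351.3', '249:274.8,351.4', '250:274.6,351.6', '251:274.6,351.9', '252:274.4,351.9', '253:274.4,351.8', '254:274.7,351.6', '255:274.9,351.4', '256:275.2,351.2', '257:275.3,350.9', '258:275.7,350.6', '259:275.9,350.4', '260:276.2,350.2', '261:276.3,350.0', '262:276.7,349.6', '263:276.9,349.4', '264:277.1,349.3', '265:277.3,349.0', '266:277.8,348.6', '267:278.5,348.0', '268:279.2,347.2', '269:280.0,346.8'] 274.39130434782606 357.2 274.65991872840635 352.32769928347517
w9 ['235:266.2,360.5', '236:266.2,360.5', '237:266.2,360.5', '238:266.5,360.4', '239:267.0,360.0', '240:275.8,351.7', '241:276.0,350.5', '242:275.9,350.5', '243:275.8,350.6', '244:275.5,350.7', '245:275.0,351.1', '246:274.9,351.3', '247:274.8,351.4', '248:274.6,351.6', '249:274.5,351.8', '250:274.3,352.0', '251:274.0,352.2', '252:273.9,352.3', '253:273.8,352.4', '254:273.6,352.5', '255:273.6,352.5', '256:273.8,352.4', '257:274.2,352.2', '258:274.3,352.0', '259:274.5,351.7', '260:274.8,351.4', '261:275.1,351.3', '262:275.3,351.0', '263:275.5,350.7', '264:275.7,350.5', '265:276.2,350.3', '266:276.3,350.1', '267:276.5,349.7', '268:276.7,349.4', '269:277.2,349.0'] 266.1666666666667 360.46153846153845 269.11837126254795 357.40915069846517
```

```bash
python3 -m creep '[[0,0,0.05,0],[0,0,0.1,0],[0,0,0.1,0],[0,0,0.1,0],[0,0,0.1,0]]'| sed -n '1,4p'
python3 - <<'E'
from h import *
np.save("c10.npy",calibration("wrist"),allow_pickle=True)
i=get_image("wrist")[:,:,::-1];cv2.imwrite("pics/w10.png",i)
crop(i,150,150,370,300,3.6,"pics/w10c.png")
crop(i,150,225,225,285,8,"pics/w10z.png")
cv2.imwrite("pics/s10.png",get_image("scene")[:,:,::-1])
from ext import ext
L,Rr=ext("w10",245,268);print(L.round(1),Rr.round(1))
E
```

```text
time_s: 17.28
position: [578.7, 72.3, 82.7]
tool_rot: [0.094, 0.996, 0.0, 0.0]
contact_force: [0.1, -0.8, 3.7]
[275.1 274.9 274.8 274.6 274.5 274.3 274.  273.9 273.8 273.6 273.6 273.7
 274.1 274.3 274.5 274.8 275.1 275.3 275.5 275.7 276.1 276.2 276.5] [351.1 351.3 351.4 351.6 351.9 352.  352.2 352.3 352.4 352.5 352.5 352.4
 352.2 352.  351.7 351.5 351.3 351.  350.7 350.5 350.3 350.1 349.7]
```

View pics/w10z.png

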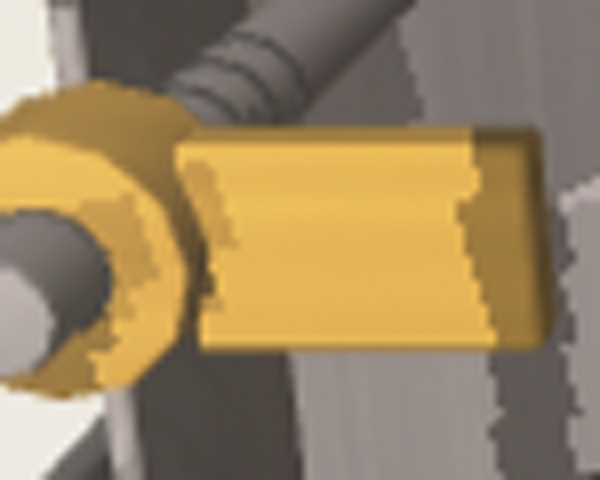

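View pics/s10.png

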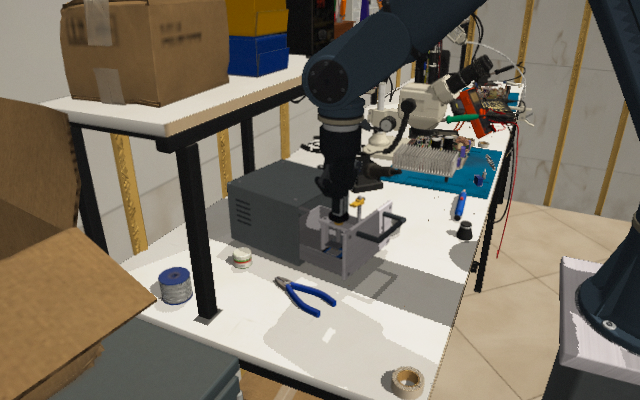

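```bash
cat > ba2.py <<'E'
import ba;from ba import *
C.append(np.load("c10.npy",allow_pickle=True).item())
TT=np.concatenate([T,[np.array([(150+527/8,225+142/8),(150+541/8,225+347/8)])+s]])
ext={0:ext[0],2:ext[2],3:(274.4,351.9),4:(273.6,352.5),5:(273.6,352.5)}
def f(p,sg,mech):
    x,y,z,px,py,cx,cy,h=p[:8];D=p[8:].reshape(6,3);o=[]
    P=np.array([[x-7*ca,y-7*sa,z],[x+7*ca,y+7*sa,z]])
    for k in range(6):
        c=dict(C[k],eye=C[k]["eye"]+D[k])
        o+=list((proj(c,P)-TT[k]).ravel()/.35)
        if k in post:o+=list((proj(c,[[px,py,122]])[0]-post[k])/.35)
        if k in ext:
            zz={4:h+83.7,5:h+82.7}.get(k,120)
            u=proj(c,np.c_[cx+20*np.cos(t),cy+20*np.sin(t),t*0+zz])[:,0]
            o+=[(u.min()-ext[k][0])/.3,(u.max()-ext[k][1])/.3]
    o+=[((cx-x)*-sa+(cy-y)*ca-48)/.5]
    if mech:o+=[(h+90.45-120)/.25]
    return np.r_[o,(D/sg).ravel()]
for mech in(0,1):
  for sg in(.4,1,2):
    r=least_squares(f,[570,24,112,565,-4,578.5,72,30]+[0]*18,args=(sg,mech));V=np.linalg.inv(r.jac.T@r.jac)
    print(mech,sg,"tongue",r.x[2].round(2),"cap now",(r.x[7]+82.7).round(2),np.sqrt(V.diagonal())[[2,7]].round(2))
E
python3 ba2.py
```

```text
0 0.4 tongue 112.3 cap now 109.97 [0.41 0.68]
0 1 tongue 112.12 cap now 110.28 [0.45 0.81]
0 2 tongue 112.13 cap now 110.82 [0.47 0.93]
1 0.4 tongue 112.33 cap now 111.97 [0.41 0.23]
1 1 tongue 112.24 cap now 112.08 [0.45 0.24]
1 2 tongue 112.24 cap now 112.15 [0.46 0.24]
```

The vision fit puts the tongue at 112.2 ± 0.45 mm. Contact height puts the cap at 111.9–112.5 mm, so they match. Now I'll hold through the two-second test and check the drawer.

```bash
python3 -m creep '[[0,0,0,0],[0,0,0,0],[0,0,0,0],[0,0,0,0],[0,0,0,0],[0,0,0,0],[0,0,0,0],[0,0,0,0],[0,0,0,0],[0,0,0,0],[0,0,0,0],[0,0,0,0],[0,0,0,0],[0,0,0,0],[0,0,0,0],[0,0,0,0]]'
python3 -m creep '[[0,0,0,0],[0,0,0,0],[0,0,0,0],[0,0,0,0],[0,0,0,0],[0,0,0,0],[0,0,0,0],[0,0,0,0],[0,0,0,0],[0,0,0,0],[0,0,0,0],[0,0,0,0],[0,0,0,0],[0,0,0,0],[0,0,0,0],[0,0,0,0]]'
python3 - <<'E'
from h import *
c=calibration("wrist");i=get_image("wrist")[:,:,::-1];cv2.imwrite("pics/w11.png",i)
crop(cv2.cvtColor(get_image("scene"),4),260,130,420,270,5,"pics/s11.png")
E
```

```text
time_s: 18.72
position: [578.7, 72.3, 82.7]
tool_rot: [0.094, 0.996, 0.0, 0.0]
contact_force: [0.3, 0.2, 4.6]
finger_gap: 0.1
time_s: 20.05
position: [578.6, 72.3, 82.7]
tool_rot: [0.094, 0.996, 0.0, 0.0]
contact_force: [1.1, -0.7, 4.2]
finger_gap: -0.0
```

View pics/w11.png

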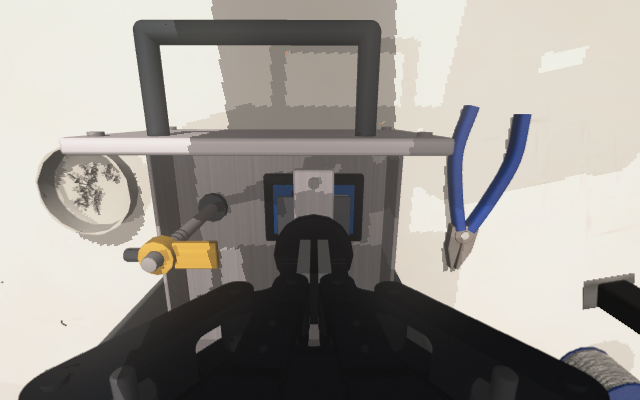

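View pics/s11.png

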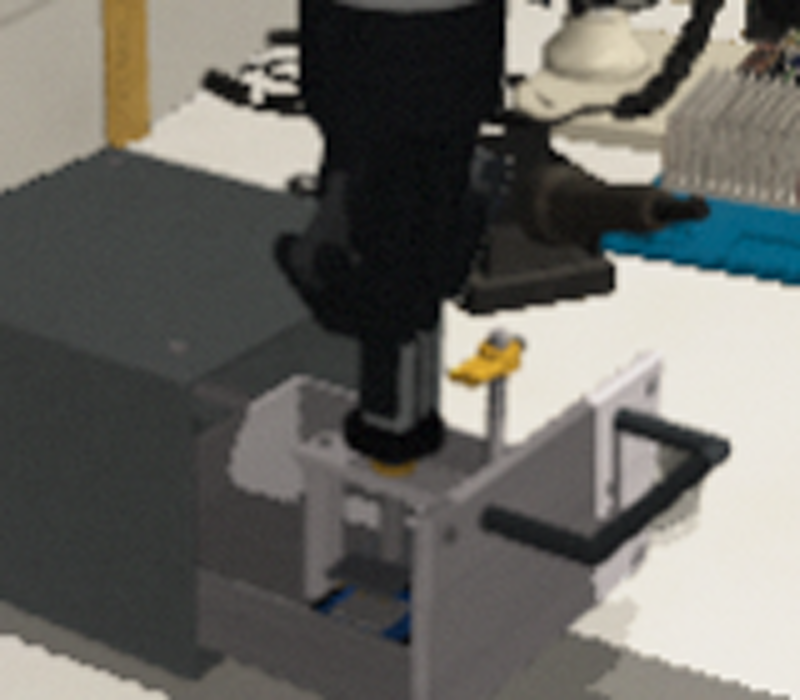

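After the hold, the handle corner at crop (595,555) and the plate corner at (425,515) sit where they did with the drawer on its stop. The bystanders haven't moved.

```bash
python3 -c "
from cell import *
print(hand_in())"
```

```text
the job is handed in; nothing more can be done
None
```

The drawer is fully out, and the plunger was held down level with the brass finger through the two-second test and as I handed in. It reports no verdict, so this rests on my own checks.

- **Drawer:** I pulled it about 75 mm by its handle until the stop pushed back with about 28 N. After the hold, the handle and front plate were in the same place in the scene image as when it hit the stop.
- **Plunger:** I pressed it with closed fingertips to 8 mm below its released height. The cap top comes out at 111.9–112.5 mm from the height where the fingers first touched it. I held it there for 2.7 s at about 4 N.
- **Level finger:** The camera fit puts its top face at 112.2 ± 0.45 mm, so the two agree. Nothing touched it.
- **Bystanders:** The side cutter and screw dish look unmoved in the last pictures. I last saw the jar unmoved just before the final hold.

These checks failed or disagreed:
- **First grasp:** The fingers closed above the bar because the real fingertips sit about 30 mm above the reported TCP. I reopened, went 30 mm lower and gripped properly.
- **Cap height:** An estimate from its apparent width alone read about 110.3 ± 0.8 mm. I trusted the touch measurement instead, since the width reading runs low because the cap is drawn as a polygon.
- **Holding force:** The plunger's stated spring predicts about 5 N at this depth, a little more than I measured.

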